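Shut the filled sample tubes, open the next

TASK

The two round tubes in the rack have been filled and still stand open: press their flip caps shut until they snap home. Only when both are shut, flick up the cap of the square tube and swing it well back, so that it stays standing open for the next sample. Keep off the light bar above the tubes and do not disturb the things lying about.

Things in the scene. Friction and masses are not known exactly. Their poses are not given: they have to be found in the camera images.
- rack: white and grey rack, foot 190x390 mm, fixed, with three grey flip-cap sample tubes 110 mm apart along its y, in any order, all 110 mm long and equally high, leaning 30 degrees from upright so that their mouths face the robot and up. Origin on the table straight below the middle of the row of hinges; x points away from the robot, z up
- light_bar: aluminium light bar, 30x400x24 mm, above the tubes on two bent rods at the back of the rack; origin and axes as the rack's; the bar runs along y, its middle at x = -35, y = 0, z = 398 mm. It bars a hand that comes straight down on the tabs: come in tilted from the front
- round_tube_1_cap (a joint): hinge angle in rad of the cap of one round tube: 0 = snapped shut (tab points to the robot, 30 degrees below level), grows as the tab swings up and back, 1.7 = end stop (tab almost straight up). A sprung catch works between 0 and 0.2: it takes some 6 N at the tab to pass it either way; from 0.25 on a stiff hinge holds the cap where it is left
- round_tube_1_tab (a point): centre of the grip tab on the cap of one round tube, 85 mm from the hinge axis, 19 mm out from the cap's rim; moves with the cap. The tube is round, 56 mm outside. Its cap is a flat plate, 64 mm across and 8 mm thick, with the tab 34 mm out from the rim, 22 mm wide (along the hinge axis) and 7 mm thick
- round_tube_1_hinge (a point): middle of the hinge axis of the cap of one round tube, on the side of its mouth away from the robot, 148 mm above the table; fixed to the tube, body axes as the rack's; the hinge axis runs along the rack's y
- round_tube_2_cap (a joint): hinge angle in rad of the cap of the other round tube: 0 = snapped shut (tab points to the robot, 30 degrees below level), grows as the tab swings up and back, 1.7 = end stop (tab almost straight up). A sprung catch works between 0 and 0.2: it takes some 6 N at the tab to pass it either way; from 0.25 on a stiff hinge holds the cap where it is left
- round_tube_2_tab (a point): centre of the grip tab on the cap of the other round tube, 85 mm from the hinge axis, 19 mm out from the cap's rim; moves with the cap. The tube is round, 56 mm outside. Its cap is a flat plate, 64 mm across and 8 mm thick, with the tab 34 mm out from the rim, 22 mm wide (along the hinge axis) and 7 mm thick
- round_tube_2_hinge (a point): middle of the hinge axis of the cap of the other round tube, on the side of its mouth away from the robot, 148 mm above the table; fixed to the tube, body axes as the rack's; the hinge axis runs along the rack's y
- square_tube_cap (a joint): hinge angle in rad of the cap of the square tube: 0 = snapped shut (tab points to the robot, 30 degrees below level), grows as the tab swings up and back, 1.7 = end stop (tab almost straight up). A sprung catch works between 0 and 0.2: it takes some 6 N at the tab to pass it either way; from 0.25 on a stiff hinge holds the cap where it is left
- square_tube_tab (a point): centre of the grip tab on the cap of the square tube, 85 mm from the hinge axis, 19 mm out from the cap's rim; moves with the cap. The tube is square, 56 mm over the sides. Its cap is a flat plate, 64 mm across and 8 mm thick, with the tab 34 mm out from the rim, 22 mm wide (along the hinge axis) and 7 mm thick
- square_tube_hinge (a point): middle of the hinge axis of the cap of the square tube, on the side of its mouth away from the robot, 148 mm above the table; fixed to the tube, body axes as the rack's; the hinge axis runs along the rack's y
- dust_brush: flat wooden dust brush, 60x205x16 mm, lying before the rack; origin under its middle; a bystander
- caliper: steel caliper, 74x210x7 mm, lying before the rack; origin under its middle; a bystander
- marker: marker pen, 12x139x14 mm, lying before the rack; origin under its middle; a bystander
- iron_find: rusty iron lump, 52x54x13 mm, lying at the left end of the rack; origin under its middle; a bystander

How it is judged:
By the outcome, as a careful person would: the job done as asked, in the order asked, and still so for the second after the job is handed in, with the robot touching nothing.
It also fails if it takes over 64 s, if anything falls off the work surface, if the arm or the gripper's body presses on something with over 40 N, if the wrist force passes 120 N, or if a joint passes its speed limit or range.

ROBOT

A 6-joint arm with a two-finger parallel gripper is mounted at the origin on a cart in front of the work surface, level with it; the furniture and walls round the work are solid. World frame = base frame: x ahead of the robot, y to its left, z up, the work surface at z = 0. Lengths are in mm, angles in rad, forces in N, time in s.
With the tool pointing down it reaches from about 350 to 925 mm from the base axis. Payload 6.4 kg.
Tool frame: the origin (TCP) lies between the finger pads; the fingertips stand 8 mm ahead of it and the grasp point (between the pads) lies 11 mm behind it; z points along the fingers, x is the direction in which the jaws open and shut, and the axes are right-handed (so a half turn about z gives the same grasp; the last joint's range is limited). The gripper opens to 94 mm and grips with 3 to 60 N. Pads are 16 mm wide; open, the fingers measure 119 mm over their backs; the gripper's body (75 mm by 177 mm) begins 78 mm behind the grasp point.
Start: joints at [-1.461, 0.245, 1.558, -0, 1.339, -0.174], TCP at [182.008, -624.009, 213.455] pointing down, gripper open.
Joint ranges: [-3.13, 3.13], [-1.02, 2.26], [0.13, 2.54], [-0.95, 4.09], [0.21, 2.88], [-2.74, 2.74]. Speed limits (rad/s): [2.57, 2.57, 3.14, 3.14, 3.14, 3.14].

INTERFACE

Orientations are given as a unit quaternion [x, y, z, w].
In Python, from bench import readout, eyes, job_done gives the robot as it stands.
- The arm moves only by the shell command python3 -m inch 'ROWS' [OPENING]. ROWS is a JSON object of lists of equal length, an entry for each row: "xyz": the shift along the tool's x, y, z in m, a list of three; "yaw": the turn about the tool's z in rad. A call has 1 to 20 rows; each row is the pose to reach, as a shift and turn from the pose commanded when the call began, along the tool's axes at that moment; what a row does not reach only later rows make up. A row lasts 1/10 s, in which the tool goes at most 50 mm and 8.59 degrees, less where a joint would pass 70% of its speed; a pose out of reach is approached as far as the arm can. A call with a gripper value outside its range is refused whole. OPENING is the finger opening in m, from 0 to 0.094, set as the call begins (- or left out, the last holds). The fingers move at their own pace and stop on an object; the grip force is fixed at half the most. Time passes only in rows, so rows that repeat a pose let the fingers close. It gives the time, the measured TCP pose, the force and the opening at its end, in the units of the state.
- readout.sense(): the state, without advancing time (a new reading comes with each control period).
- eyes.read_camera(name): name is "scene" or "top" or "wrist"; returns the picture (420x560x3 uint8, red, green, blue); there is no depth.
- eyes.camera_info(name): a dict with "intrinsics" (3x3 intrinsics, pixels), "R" (3x3) and "t" (3): a world point X has camera coordinates R X + t; the wrist camera has in their place "hand_eye" (4x4, takes a point from camera to tool coordinates, whose origin is the TCP and whose axes are the tool frame's). Camera axes: x right, y down, z forward; pixel columns grow to the right and rows downward; lengths in mm; the calibration is good to about 2 mm. A picture is of the moment at which its call begins: read the wrist's pose just before it. camera_info takes no time and is no camera call.
- job_done(): hands the job in, once; it reports no verdict.
The state is a dict: "time_s": time; "q": joint angles; "joint_velocities": joint speeds; "joint_torque": joint torques, N m; "tcp_pos": TCP position; "tool_rot": TCP orientation; "contact_force": force on the tool from outside, world axes, zero at the start; "wrist_torque": the same for the moment, N m; "width": opening from 0.0 (shut) to 1.0 (fully open).
Only numpy, scipy, OpenCV 4.12 (cv2) and the standard library are available. Lean on these libraries where they do the work, as an engineer would, in place of code of your own. Each camera call takes 0.05 s, during which the arm holds its last target. There are 200 camera calls.

## Working session

There is one attempt and no reset: what is moved stays moved. The work goes in short steps, Python scripts to look and compute and a shell command to move; the robot and the scene stay as the last step left them, time stands still between calls to the robot, and variables do not carry over. Pictures are saved under pics/ and viewed, about 8 in all and at most 12, crops included, and the job is handed in when it is done.

```bash
ls; mkdir -p pics; python3 - <<'E'
from bench import readout, eyes
import cv2,json
s=readout.sense();print({k:s[k] for k in('time_s','q','tcp_pos','tool_rot','contact_force','width')})
for n in('scene','top'):
    im=eyes.read_camera(n);cv2.imwrite(f'pics/{n}0.png',cv2.cvtColor(im,cv2.COLOR_RGB2BGR))
    print(n,eyes.camera_info(n))
print(eyes.camera_info('wrist'))
E
```

```text
pics
{'time_s': 0.0, 'q': array([-1.46106966e+00,  2.45803243e-01,  1.55898953e+00,  1.80643272e-07,
        1.33869326e+00, -1.74090623e-01]), 'tcp_pos': array([ 181.96182153, -623.40950166,  212.36544017]), 'tool_rot': array([ 8.00006584e-01, -5.99990474e-01, -6.47459685e-04, -6.90662313e-04]), 'contact_force': array([ 0.00931562, -0.16061674, -0.20308427]), 'width': 1.003826500160326}
scene {'intrinsics': array([[453.31823873,   0.        , 276.7279639 ],
       [  0.        , 453.31823873, 206.13053191],
       [  0.        ,   0.        ,   1.        ]]), 'R': array([[ 0.08225854,  0.99647867,  0.01624147],
       [ 0.38998393, -0.01718714, -0.92066125],
       [-0.91714016,  0.08206616, -0.39002445]]), 't': array([ 101.48098677, -108.97429526, 1733.23968938])}
top {'intrinsics': array([[422.53806795,   0.        , 281.42245957],
       [  0.        , 422.53806795, 209.57063316],
       [  0.        ,   0.        ,   1.        ]]), 'R': array([[-2.07815702e-02, -9.99781651e-01, -2.18576224e-03],
       [-9.95091410e-01,  2.08955507e-02, -9.67288077e-02],
       [ 9.67533598e-02,  1.64856726e-04, -9.95308374e-01]]), 't': array([-134.01685668,  543.83844397, 1099.48011496])}
{'intrinsics': array([[300.47465128,   0.        , 275.16623059],
       [  0.        , 300.47465128, 208.27840589],
       [  0.        ,   0.        ,   1.        ]]), 'hand_eye': array([[ 9.99999932e-01, -1.76276055e-04, -3.25073824e-04,
         1.49647258e+00],
       [ 2.60101957e-04,  9.60152976e-01,  2.79474857e-01,
        -8.31581606e+01],
       [ 2.62855874e-04, -2.79474923e-01,  9.60152956e-01,
        -1.70313829e+02],
       [ 0.00000000e+00,  0.00000000e+00,  0.00000000e+00,
         1.00000000e+00]])}
```

View pics/scene0.png

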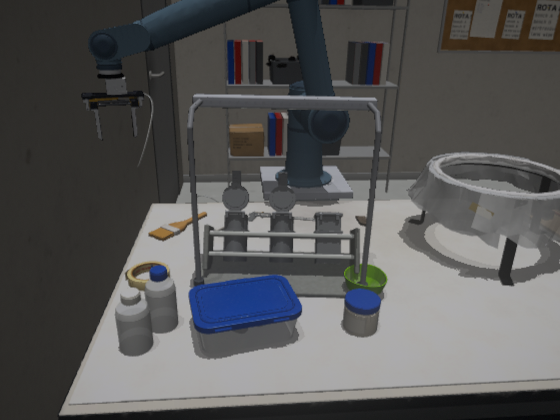

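View pics/top0.png

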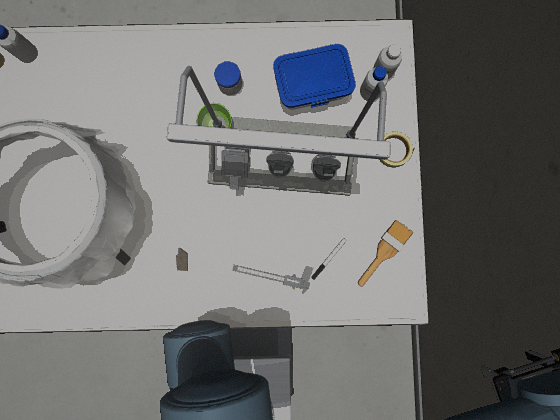

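The scene view (from behind) shows two round caps standing open at about (236,195) and (283,195), and the square tube closed at (328,220). In the top view the square tube is on the left (+y) at (235,165), and the light bar runs from (168,133) to (391,150). I'll enlarge this for the pose.

```bash
python3 - <<'E'
import cv2
im=cv2.imread('pics/top0.png')[115:205,155:405];cv2.imwrite('pics/topc.png',cv2.resize(im,None,fx=3.2,fy=3.2,interpolation=cv2.INTER_CUBIC))
im=cv2.imread('pics/scene0.png')[85:295,180:395];cv2.imwrite('pics/scenec.png',cv2.resize(im,None,fx=2.8,fy=2.8,interpolation=cv2.INTER_CUBIC))
E
```

```text
(no output)
```

View pics/topc.png

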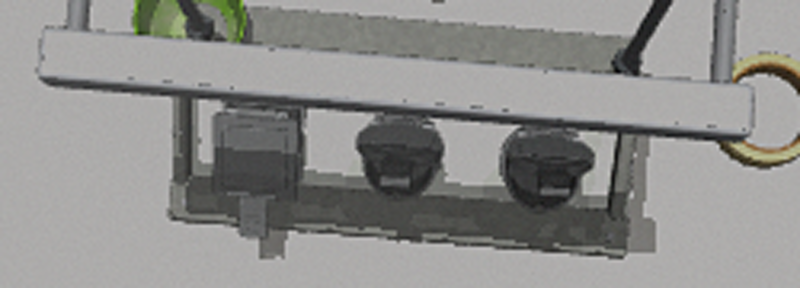

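View pics/scenec.png

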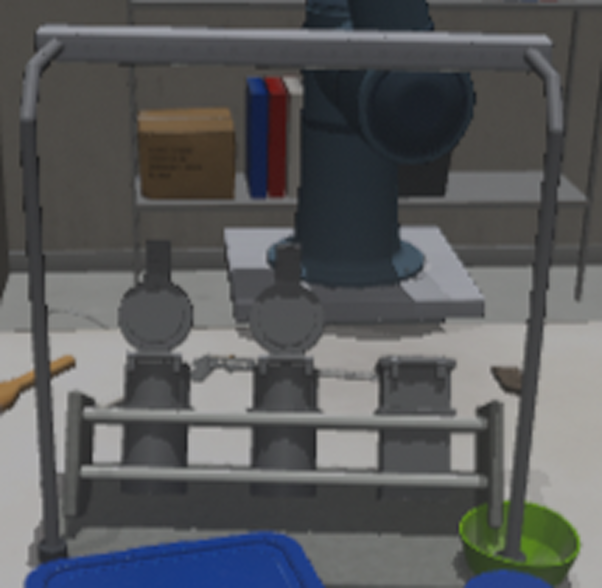

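```bash
cat > h.py <<'E'
import numpy as np
from bench import readout, eyes
def back(n,uv,z):
    c=eyes.camera_info(n);d=c['R'].T@np.linalg.solve(c['intrinsics'],[*uv,1]);o=-c['R'].T@c['t']
    return o+d*(z-o[2])/d[2]
def proj(n,X):
    c=eyes.camera_info(n);p=c['intrinsics']@(c['R']@X+c['t']);return p[:2]/p[2]
E
python3 - <<'E'
from h import *
np.set_printoptions(precision=1,suppress=True)
B={k:back('top',v,410)[:2] for k,v in dict(BL=(168.1,123.9),FL=(167.5,140),BR=(390,142),FR=(389.4,156.3)).items()};print(B)
m=sum(B.values())/4; d=(B['BL']+B['FL']-B['BR']-B['FR'])/2; print(m,np.linalg.norm(d))
d/=np.linalg.norm(d); yaw=np.arctan2(-d[0],d[1]); ex=np.array([d[1],-d[0]])
print('yaw',yaw,'origin from bar',m+35*ex)
H=[back('scene',p,148)[:2] for p in((236.8,212.9),(282.1,214.3),(328.9,214.3))];print(H)
d=H[2]-H[0];print(np.arctan2(-d[0],d[1]),np.linalg.norm(d))
print('square tab top view', back('top',(155+253/3.2,115+233/3.2),148-42.5))
E
```

```text
{'BL': array([661.7,  54. ]), 'FL': array([632.3,  54.9]), 'BR': array([ 620.3, -341. ]), 'FR': array([ 594.4, -338.7])}
[ 627.2 -142.7] 396.23179275529833
yaw -0.10033756573463634 origin from bar [ 662.  -146.2]
[array([ 658. , -251.5]), array([ 670.8, -147.2]), array([675.8, -38.5])]
-0.08321937018339451 213.77534378542543
square tab top view [590.1 -28.7 105.5]
```

```bash
python3 - <<'E'
import cv2
from h import *
np.set_printoptions(precision=1,suppress=True)
im=cv2.imread('pics/scene0.png')[0:170,70:210];cv2.imwrite('pics/arm.png',cv2.resize(cv2.convertScaleAbs(im,alpha=2),None,fx=3.5,fy=3.5,interpolation=cv2.INTER_CUBIC))
yaw=-.095;O=np.array([665,-146.5,148]);ex=np.array([np.cos(yaw),np.sin(yaw),0]);ey=np.array([-np.sin(yaw),np.cos(yaw),0]);ez=np.array([0,0,1])
for n,y in(('r1',-110),('r2',0),('sq',110)):
  H=O+y*ey;print(n,H,proj('scene',H),'top',proj('top',H))
  for th in(0,1.1,1.3,1.5,1.7):
    a=th-np.pi/6;P=H+100*(-np.cos(a)*ex+np.sin(a)*ez);print(th,P,proj('scene',P),'crop',(proj('scene',P)-[180,85])*2.8,'topcrop',(proj('top',P)-[155,115])*3.2)
s=readout.sense();print('tips proj',[proj('scene',s['tcp_pos']+[0,0,d]) for d in(-8,0,89,200,300)])
E
```

```text
r1 [ 654.6 -256.   148. ] [234.9 212.3] top [326.4 156.7]
0 [ 568.4 -247.8   98. ] [238.6 216.6] crop [164.  368.6] topcrop [534.7 256.1]
1.1 [ 571.1 -248.1  202.5] [237.8 178.2] crop [161.7 260.9] topcrop [548.8 232.8]
1.3 [ 583.5 -249.2  218.1] [237.2 173.8] crop [160.1 248.7] topcrop [552.3 211.7]
1.5 [ 598.8 -250.7  230.8] [236.5 170.8] crop [158.1 240.2] topcrop [555.7 186.6]
1.7 [ 616.3 -252.4  240.3] [235.7 169.3] crop [155.9 236.1] topcrop [558.8 158.6]
r2 [ 665.  -146.5  148. ] [282.2 213.3] top [280.7 153.3]
0 [ 578.8 -138.3   98. ] [281.8 217.5] crop [285. 371.] topcrop [394.3 245.8]
1.1 [ 581.5 -138.5  202.5] [282.7 179.1] crop [287.5 263.4] topcrop [393.2 221.4]
1.3 [ 594.  -139.7  218.1] [282.8 174.7] crop [287.9 251.2] topcrop [394.3 200.1]
1.5 [ 609.3 -141.2  230.8] [282.9 171.7] crop [288.2 242.8] topcrop [395.8 174.9]
1.7 [ 626.7 -142.9  240.3] [283.  170.2] crop [288.4 238.7] topcrop [397.6 146.9]
sq [675.4 -37.  148. ] [329.5 214.2] top [235.2 150. ]
0 [589.2 -28.8  98. ] [325.1 218.4] crop [406.2 373.4] topcrop [254.3 235.5]
1.1 [592.  -29.  202.5] [327.6 179.9] crop [413.4 265.9] topcrop [237.9 210. ]
1.3 [604.4 -30.2 218.1] [328.5 175.6] crop [415.8 253.7] topcrop [236.7 188.6]
1.5 [619.7 -31.7 230.8] [329.4 172.6] crop [418.4 245.3] topcrop [236.2 163.3]
1.7 [637.2 -33.4 240.3] [330.4 171.2] crop [421.1 241.3] topcrop [236.7 135.2]
tips proj [array([118.4, 138.1]), array([118. , 135.6]), array([114.6, 107.3]), array([110. ,  69.9]), array([105.6,  34.1])]
```

View pics/arm.png

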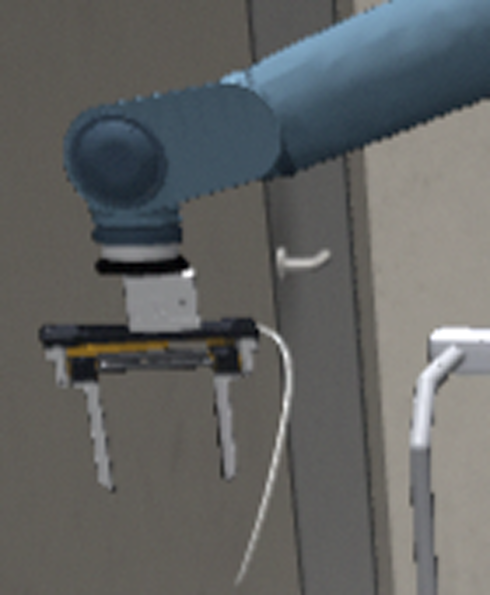

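The zoomed arm view shows the J5 housing (crop (115,160), about 50 mm radius) some 275 mm above the fingertips. A vertical hand would therefore foul the bar, and rows only turn about tool z. Next I'll lift clear and yaw over the rack, then test whether reaching beyond range tilts the tool.

```bash
python3 -m inch '{"xyz":[[0,0,-0.05],[0,0,-0.1],[0,0,-0.15],[0,0,-0.2],[0,0,-0.25],[0,0,-0.3],[0,0,-0.35],[-0.024,-0.032,-0.36],[-0.048,-0.063,-0.36],[-0.096,-0.125,-0.36],[-0.096,-0.125,-0.36]],"yaw":[0,0,0,0,0,0,0,-0.14,-0.28,-0.42,-0.42]}' 0
python3 -c "
from h import *
s=readout.sense();print(s['q'],s['tcp_pos'],s['tool_rot'],s['time_s'])"
```

```text
time_s: 1.2
tcp_pos: [276.6, -494.5, 574.0]
tool_rot: [0.908, -0.418, 0.0, 0.0]
contact_force: [0.0, -0.5, 0.3]
width: 0.101
[-1.26117237e+00  7.58626670e-03  1.17737977e+00  5.20291410e-04
  1.95603471e+00 -3.97935138e-01] [ 276.55373178 -494.49195532  573.97527018] [ 9.08330661e-01 -4.18252632e-01  3.77636457e-04  5.55470446e-05] 1.2
```

```bash
python3 -m inch '{"xyz":[[-0.011,-0.047,0],[-0.022,-0.094,0],[-0.033,-0.141,0],[-0.043,-0.188,0],[-0.054,-0.235,0],[-0.065,-0.282,0],[-0.076,-0.329,0],[-0.087,-0.376,0],[-0.097,-0.423,0],[-0.108,-0.47,0],[-0.119,-0.517,0],[-0.13,-0.564,0],[-0.14,-0.611,0],[-0.14,-0.611,0],[-0.14,-0.611,0],[-0.14,-0.611,0],[-0.14,-0.611,0],[-0.14,-0.611,0]],"yaw":[-0.14,-0.28,-0.42,-0.56,-0.7,-0.84,-0.98,-1.12,-1.26,-1.4,-1.54,-1.68,-1.82,-1.96,-2.1,-2.24,-2.339,-2.339]}'
python3 -c "
from h import *
s=readout.sense();print(s['q'],s['tcp_pos'],s['tool_rot'],s['time_s'])"
```

```text
time_s: 3.0
tcp_pos: [650.4, 5.3, 572.8]
tool_rot: [0.741, 0.671, -0.0, -0.0]
contact_force: [0.0, 0.9, -0.4]
width: 0.003
[-1.65771119e-01  2.19912266e-01  9.48785076e-01 -1.92207651e-06
  1.97391204e+00 -1.63764213e+00] [650.43918758   5.34187403 572.83525435] [ 7.41203247e-01  6.71280484e-01 -3.16016559e-04 -3.98204142e-04] 3.0
```

```bash
python3 -m inch '{"xyz":[[0,0.05,0],[0,0.1,0],[0,0.15,0],[0,0.2,0],[0,0.25,0],[0,0.3,0],[0,0.35,0],[0,0.4,0],[0,0.45,0],[0,0.5,0]],"yaw":[0,0,0,0,0,0,0,0,0,0]}'
python3 -c "
from h import *
s=readout.sense();print(s['q'],s['tcp_pos'],s['tool_rot'],s['time_s'])"
```

```text
time_s: 4.0
tcp_pos: [872.8, -27.1, 489.0]
tool_rot: [0.741, 0.671, 0.012, 0.012]
contact_force: [-0.3, -0.5, -0.0]
width: 0.006
[-0.16163923  0.91350519  0.12648739  0.0046617   2.06717992 -1.63124143] [872.75643956 -27.09629379 488.96633133] [0.74108446 0.67118816 0.01233107 0.01217465] 4.0
```

```bash
python3 -m inch '{"xyz":[[0,-0.03,0],[0,-0.06,0],[0,-0.1,0],[0,-0.1,0]],"yaw":[0,0,0,0]}'
python3 -c "
from h import *
s=readout.sense();print(s['q'],s['tcp_pos'],s['tool_rot'],s['time_s'])"
```

```text
time_s: 4.4
tcp_pos: [767.6, -15.7, 483.7]
tool_rot: [0.741, 0.672, 0.01, 0.009]
contact_force: [0.2, -0.3, -0.4]
width: 0.002
[-0.16920042  0.46930032  0.79644726  0.00463526  1.85018206 -1.64052792] [767.58450365 -15.66850459 483.66006243] [0.74087441 0.67151734 0.00967216 0.00871852] 4.4
```

Tilt persists when I retreat, so the commanded pose is re-based and over-reaching does tilt the tool outward. I'll use a far target that is also upward, for clearance.

```bash
python3 -m inch '{"xyz":[[0,2.0,-1.0],[0,2.0,-1.0],[0,2.0,-1.0],[0,2.0,-1.0]],"yaw":[0,0,0,0]}'
python3 -c "
from h import *
s=readout.sense();print(s['q'],s['tcp_pos'],s['tool_rot'],s['time_s'])"
```

```text
time_s: 4.8
tcp_pos: [861.2, -31.2, 508.0]
tool_rot: [0.741, 0.671, 0.014, 0.012]
contact_force: [1.6, -0.6, -4.8]
width: 0.005
[-0.16995953  0.88244252  0.1406282   0.00969344  2.08245366 -1.63662663] [861.20522548 -31.21694224 508.02156819] [0.74117853 0.67105269 0.01444771 0.01157343] 4.8
```

```bash
python3 -m inch '{"xyz":[[0,2.0,-1.0],[0,2.0,-1.0],[0,2.0,-1.0],[0,2.0,-1.0],[0,2.0,-1.0],[0,2.0,-1.0]],"yaw":[0,0,0,0,0,0]}'
python3 -c "
from h import *
s=readout.sense();print(s['q'],s['tcp_pos'],s['tool_rot'],s['time_s'])"
```

```text
time_s: 5.4
tcp_pos: [869.0, -44.6, 523.6]
tool_rot: [0.74, 0.671, 0.034, 0.034]
contact_force: [0.4, 0.8, -0.1]
width: 0.002
[-0.18540474  0.8739626   0.12644326  0.01538532  2.04594023 -1.64969629] [868.95506386 -44.63026797 523.5564808 ] [0.7403091  0.67054595 0.03422498 0.03375209] 5.4
```

```bash
python3 -m inch '{"xyz":[[0,2,-1],[0,2,-1],[0,2,-1],[0,2,-1],[0,2,-1],[0,2,-1],[0,2,-1],[0,2,-1],[0,2,-1],[0,2,-1],[0,2,-1],[0,2,-1],[0,2,-1],[0,2,-1],[0,2,-1],[0,2,-1],[0,2,-1],[0,2,-1],[0,2,-1],[0,2,-1]],"yaw":[0,0,0,0,0,0,0,0,0,0,0,0,0,0,0,0,0,0,0,0]}'
python3 -c "
from h import *
s=readout.sense();print(s['q'],s['tcp_pos'],s['tool_rot'],s['time_s'])"
```

```text
time_s: 7.4
tcp_pos: [874.7, -67.5, 526.8]
tool_rot: [0.74, 0.67, 0.045, 0.045]
contact_force: [0.1, 0.3, 0.3]
width: 0.005
[-0.21213871  0.87117982  0.12646614  0.0228766   2.01719617 -1.67290565] [874.74262632 -67.47780674 526.84945785] [0.73965077 0.66993024 0.04529869 0.04536771] 7.4
```

```bash
python3 -m inch '{"xyz":[[0,2,0],[0,2,0],[0,2,0],[0,2,0]],"yaw":[0,0,0,0]}' | grep -E "tcp|rot"
python3 -m inch '{"xyz":[[0,2,0],[0,2,0],[0,2,0],[0,2,0]],"yaw":[0,0,0,0]}'| grep -E "tcp|rot"
python3 -m inch '{"xyz":[[0,0,-2],[0,0,-2],[0,0,-2],[0,0,-2]],"yaw":[0,0,0,0]}'| grep -E "tcp|rot"
python3 -m inch '{"xyz":[[0,0,-2],[0,0,-2],[0,0,-2],[0,0,-2]],"yaw":[0,0,0,0]}'| grep -E "tcp|rot"
```

```text
tcp_pos: [918.4, -74.6, 465.7]
tool_rot: [0.739, 0.669, 0.056, 0.057]
tcp_pos: [950.4, -80.2, 419.9]
tool_rot: [0.738, 0.668, 0.068, 0.069]
tcp_pos: [859.0, -73.2, 585.6]
tool_rot: [0.737, 0.668, 0.073, 0.075]
tcp_pos: [751.0, -64.7, 718.1]
tool_rot: [0.736, 0.667, 0.079, 0.081]
```

```bash
for i in 1; do
python3 -m inch '{"xyz":[[0,2,0],[0,2,0],[0,2,0],[0,2,0]],"yaw":[0,0,0,0]}' | grep -E "tcp|rot"
python3 -m inch '{"xyz":[[0,2,0],[0,2,0],[0,2,0],[0,2,0]],"yaw":[0,0,0,0]}' | grep -E "tcp|rot"
python3 -m inch '{"xyz":[[0,2,0],[0,2,0],[0,2,0],[0,2,0]],"yaw":[0,0,0,0]}' | grep -E "tcp|rot"
python3 -m inch '{"xyz":[[0,2,0],[0,2,0],[0,2,0],[0,2,0]],"yaw":[0,0,0,0]}' | grep -E "tcp|rot"
done; python3 -c "
from h import *
s=readout.sense();print(s['q'],s['tcp_pos'],s['tool_rot'],s['time_s'])"
```

```text
tcp_pos: [824.4, -73.6, 646.5]
tool_rot: [0.736, 0.666, 0.087, 0.089]
tcp_pos: [876.3, -79.7, 593.7]
tool_rot: [0.734, 0.664, 0.098, 0.102]
tcp_pos: [915.9, -84.7, 551.2]
tool_rot: [0.732, 0.663, 0.11, 0.115]
tcp_pos: [946.2, -88.6, 519.4]
tool_rot: [0.73, 0.661, 0.122, 0.128]
[-0.22754039  0.89687144  0.12752081  0.05438747  1.76585699 -1.67882925] [946.21857785 -88.62674063 519.39750175] [0.72974898 0.66053186 0.12183114 0.12775469] 10.6
```

```bash

python3 -m inch '{"xyz":[[0,2,0],[0,2,0],[0,2,0],[0,2,0]],"yaw":[0,0,0,0]}' | grep -E "tcp|rot"
python3 -m inch '{"xyz":[[0,2,0],[0,2,0],[0,2,0],[0,2,0]],"yaw":[0,0,0,0]}' | grep -E "tcp|rot"
python3 -m inch '{"xyz":[[0,2,0],[0,2,0],[0,2,0],[0,2,0]],"yaw":[0,0,0,0]}' | grep -E "tcp|rot"
python3 -m inch '{"xyz":[[0,2,0],[0,2,0],[0,2,0],[0,2,0]],"yaw":[0,0,0,0]}' | grep -E "tcp|rot"
python3 -m inch '{"xyz":[[0,2,0],[0,2,0],[0,2,0],[0,2,0]],"yaw":[0,0,0,0]}' | grep -E "tcp|rot"
python3 -m inch '{"xyz":[[0,2,0],[0,2,0],[0,2,0],[0,2,0]],"yaw":[0,0,0,0]}' | grep -E "tcp|rot"
cat >> h.py <<'E'
from scipy.spatial.transform import Rotation
YAW=-.095;O=np.array([665,-146.5,148]);cy,sy=np.cos(YAW),np.sin(YAW)
RR=np.array([[cy,-sy,0],[sy,cy,0],[0,0,1]])
def st():
    s=readout.sense();R=Rotation.from_quat(s['tool_rot']).as_matrix();return s,R
def pr():
    s,R=st();np.set_printoptions(precision=3,suppress=True)
    print('t',s['time_s'],'q',s['q'],'F',s['contact_force'],'w',s['width']);print('tcp rack',RR.T@(s['tcp_pos']-O)+[0,0,148],'tool axes in rack (rows)\n',(RR.T@R).T)
def go(p,R=None):
    "shift in m in tool axes to bring TCP to rack point p (mm, z above table)"
    s,R=st();return R.T@(RR@(np.array(p)-[0,0,148])+O-s['tcp_pos'])/1000
E
python3 -c "
from h import *
pr()"
```

```text
tcp_pos: [969.2, -91.7, 498.1]
tool_rot: [0.727, 0.658, 0.134, 0.141]
tcp_pos: [986.6, -94.2, 486.1]
tool_rot: [0.725, 0.656, 0.146, 0.154]
tcp_pos: [999.6, -96.2, 482.5]
tool_rot: [0.722, 0.653, 0.158, 0.167]
tcp_pos: [1009.0, -97.8, 485.7]
tool_rot: [0.718, 0.65, 0.17, 0.18]
tcp_pos: [1015.5, -99.0, 495.0]
tool_rot: [0.715, 0.647, 0.182, 0.194]
tcp_pos: [1019.2, -99.9, 509.1]
tool_rot: [0.711, 0.643, 0.194, 0.206]
t 13.0 q [-0.229  0.94   0.127  0.08   1.506 -1.681] F [0.353 0.005 0.166] w 0.007975576297559878
tcp rack [348.193  80.001 509.093] tool axes in rack (rows)
 [[ 0.003  1.     0.01 ]
 [ 0.84  -0.007  0.543]
 [ 0.543  0.007 -0.84 ]]
```

Tool is now tilted 33° with tool x along rack y, which is what the hint asks for. Next I'll pull back over the bar to a standoff in front of round tube 1 and compute the shifts.

```bash
cat >> h.py <<'E'
def tp(y,phi,r=85,off=12,back=0):
    "TCP rack point: on cap at elevation phi deg, radius r, off outward, withdrawn 'back' along the tool"
    a=np.radians(phi);d=np.array([-np.cos(a),0,np.sin(a)]);n=np.array([np.sin(a),0,np.cos(a)])
    s,R=st();return np.array([0,y,148])+r*d+off*n-back*(RR.T@R[:,2])
E
python3 - <<'E'
from h import *
np.set_printoptions(precision=4,suppress=True)
p=tp(-110,57,85,27,170);print(p,go(p),go([-150,-110,530]))
E
```

```text
[-115.9353 -111.1484  376.7583] [-0.1936 -0.4602 -0.1421] [-0.1911 -0.4056 -0.2893]
```

```bash
python3 -m inch '{"xyz":[[-0.017,-0.02,-0.035],[-0.034,-0.05,-0.066],[-0.05,-0.09,-0.09],[-0.068,-0.13,-0.11],[-0.085,-0.17,-0.13],[-0.102,-0.21,-0.15],[-0.12,-0.25,-0.17],[-0.138,-0.29,-0.2],[-0.155,-0.33,-0.22],[-0.172,-0.37,-0.25],[-0.19,-0.41,-0.27],[-0.193,-0.44,-0.28],[-0.194,-0.46,-0.26],[-0.194,-0.46,-0.22],[-0.194,-0.46,-0.18],[-0.194,-0.46,-0.15],[-0.194,-0.46,-0.142],[-0.194,-0.46,-0.142]],"yaw":[0,0,0,0,0,0,0,0,0,0,0,0,0,0,0,0,0,0]}' 
python3 - <<'E'
from h import *
import cv2
pr()
im=eyes.read_camera('wrist');cv2.imwrite('pics/w1.png',cv2.cvtColor(im,cv2.COLOR_RGB2BGR))
s,R=st();c=eyes.camera_info('wrist');T=c['hand_eye']
def pw(P):
    X=R.T@(RR@(np.array(P)-[0,0,148])+O-s['tcp_pos']);X=np.linalg.inv(T)@[*X,1];u=c['intrinsics']@X[:3];return u[:2]/u[2]
for y in(-110,0,110):
    print(y,'hinge',pw([0,y,148]),'tip shut',pw(tp(y,-30,100,0)),'tip50,55,60,67',*[pw(tp(y,f,100,0)) for f in(50,55,60,67)])
E
```

```text
time_s: 14.8
tcp_pos: [539.2, -246.2, 375.7]
tool_rot: [0.711, 0.644, 0.193, 0.205]
contact_force: [-1.2, 0.5, 0.2]
width: 0.007
t 14.8 q [-0.787 -0.303  1.88   0.397  1.141 -2.347] F [-1.172  0.498  0.234] w 0.006566396843953717
tcp rack [-115.738 -111.165  375.689] tool axes in rack (rows)
 [[ 0.002  1.     0.011]
 [ 0.841 -0.007  0.541]
 [ 0.541  0.008 -0.841]]
-110 hinge [275.593 159.988] tip shut [275.103  83.128] tip50,55,60,67 [276.228 159.928] [276.283 168.073] [276.332 176.032] [276.386 186.661]
0 hinge [353.701 159.364] tip shut [359.756  82.541] tip50,55,60,67 [378.109 159.114] [377.617 167.251] [376.897 175.206] [375.536 185.832]
110 hinge [431.642 158.741] tip shut [444.213  81.955] tip50,55,60,67 [479.707 158.302] [478.67  166.432] [477.186 174.382] [474.417 185.006]
```

View pics/w1.png

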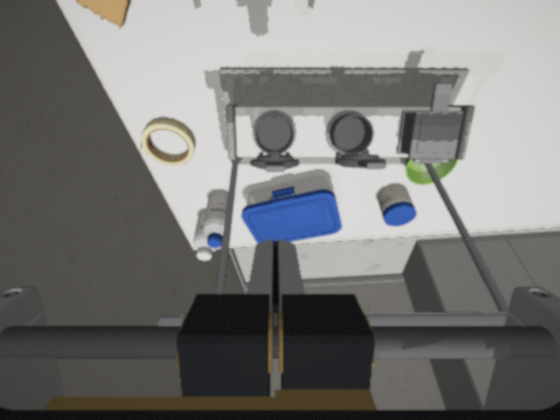

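The wrist view matches the model: the shut square tab tip is at (444,85) against a predicted (444,82), and round tab tips are at rows 160–165, so the caps stand near 52° elevation. Next are the sweep waypoints.

```bash
python3 - <<'E'
from h import *
np.set_printoptions(precision=3,suppress=True)
print('in',go(tp(-110,57,85,27)))
for f,o in((57,14),(45,14),(30,15),(15,15),(0,14),(-10,13),(-20,12),(-30,11.5),(-30,8),(-30,5)):print(f,o,go(tp(-110,f,85,o)))
E
```

```text
in [ 0.001 -0.001  0.17 ]
57 14 [ 0.    -0.014  0.171]
45 14 [ 0.    -0.032  0.169]
30 15 [ 0.    -0.053  0.173]
15 15 [-0.    -0.074  0.182]
0 14 [-0.    -0.091  0.198]
-10 13 [-0.    -0.101  0.21 ]
-20 12 [-0.001 -0.108  0.225]
-30 11.5 [-0.001 -0.112  0.24 ]
-30 8 [-0.001 -0.112  0.243]
-30 5 [-0.001 -0.112  0.246]
```

```bash
python3 -m inch '{"xyz":[[0,0,0.045],[0,0,0.09],[0,0,0.135],[0,0,0.17],[0,-0.014,0.171],[0,-0.032,0.169],[0,-0.043,0.17],[0,-0.053,0.173],[0,-0.064,0.177],[0,-0.074,0.182],[0,-0.083,0.189],[0,-0.091,0.198],[0,-0.101,0.21],[0,-0.101,0.21]],"yaw":[0,0,0,0,0,0,0,0,0,0,0,0,0,0]}'
python3 -m inch '{"xyz":[[0,-0.003,0.007],[0,-0.007,0.015],[0,-0.009,0.022],[0,-0.011,0.03],[0,-0.011,0.03]],"yaw":[0,0,0,0,0]}'
```

```text
time_s: 16.25
tcp_pos: [566.8, -245.7, 141.4]
tool_rot: [0.712, 0.644, 0.193, 0.203]
contact_force: [0.2, 0.5, -0.2]
width: 0.005
time_s: 16.75
tcp_pos: [576.3, -248.2, 115.4]
tool_rot: [0.711, 0.644, 0.194, 0.207]
contact_force: [-15.1, 2.6, 17.4]
width: 0.01
```

```bash
python3 -m inch '{"xyz":[[0,0,0.002],[0,0,0.002]],"yaw":[0,0]}'; python3 -c "
from h import *
pr();print(tp(-110,-30,85,11.5))"
```

```text
time_s: 16.95
tcp_pos: [576.9, -248.3, 114.5]
tool_rot: [0.71, 0.644, 0.193, 0.207]
contact_force: [-22.4, 4.1, 25.4]
width: 0.007
t 16.95 q [-0.734  0.057  2.055  0.585  0.639 -2.614] F [-22.405   4.122  25.363] w 0.006554630622252033
tcp rack [ -78.019 -109.711  114.48 ] tool axes in rack (rows)
 [[ 0.     1.     0.008]
 [ 0.84  -0.005  0.543]
 [ 0.543  0.007 -0.84 ]]
[ -79.362 -110.     115.459]
```

```bash
python3 -m inch '{"xyz":[[0,0,-0.04],[0,0,-0.09],[0,0.03,-0.13],[0,0.06,-0.17],[0,0.09,-0.21],[0,0.112,-0.25],[0.05,0.112,-0.25],[0.1,0.112,-0.25],[0.11,0.112,-0.25],[0.11,0.112,-0.25]],"yaw":[0,0,0,0,0,0,0,0,0,0]}'
python3 - <<'E'
from h import *
import cv2
pr();np.set_printoptions(precision=3,suppress=True)
im=eyes.read_camera('wrist');cv2.imwrite('pics/w2.png',cv2.cvtColor(im,cv2.COLOR_RGB2BGR)[40:240])
print('in',go(tp(0,57,85,27)))
for f,o in((57,14),(45,14),(15,15),(-10,13),(-30,11.5),(-30,9)):print(f,o,go(tp(0,f,85,o)))
E
```

```text
time_s: 17.95
tcp_pos: [545.9, -135.2, 383.7]
tool_rot: [0.71, 0.645, 0.194, 0.206]
contact_force: [-0.1, 0.2, 0.6]
width: 0.005
t 17.95 q [-0.573 -0.414  1.948  0.291  1.108 -2.111] F [-0.073  0.214  0.597] w 0.0046656116053677334
tcp rack [-119.634   -0.004  383.65 ] tool axes in rack (rows)
 [[-0.001  1.     0.01 ]
 [ 0.84  -0.004  0.542]
 [ 0.542  0.009 -0.84 ]]
in [-0.    -0.     0.178]
57 14 [-0.    -0.013  0.178]
45 14 [-0.    -0.031  0.177]
15 15 [-0.001 -0.073  0.19 ]
-10 13 [-0.001 -0.1    0.218]
-30 11.5 [-0.001 -0.111  0.247]
-30 9 [-0.001 -0.111  0.25 ]
```

View pics/w2.png

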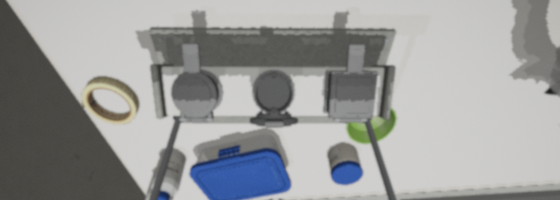

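Round tube 1 is now shut: its tab is at (190,57), level with the square tube's tab at (357,57). Next is tube 2.

```bash
python3 -m inch '{"xyz":[[0,0,0.045],[0,0,0.09],[0,0,0.135],[0,0,0.178],[0,-0.013,0.178],[0,-0.031,0.177],[0,-0.042,0.178],[0,-0.052,0.181],[0,-0.063,0.185],[0,-0.073,0.19],[0,-0.082,0.197],[0,-0.09,0.206],[0,-0.1,0.218],[0,-0.104,0.227],[0,-0.108,0.237],[0,-0.111,0.247],[0,-0.111,0.25],[0,-0.111,0.25]],"yaw":[0,0,0,0,0,0,0,0,0,0,0,0,0,0,0,0,0,0]}'
```

```text
time_s: 19.8
tcp_pos: [588.4, -138.4, 114.9]
tool_rot: [0.711, 0.644, 0.193, 0.206]
contact_force: [-20.2, 1.8, 21.7]
width: 0.005
```

```bash
python3 -m inch '{"xyz":[[0,0,-0.04],[0,0,-0.08],[0,0,-0.12],[0.05,0,-0.12],[0.1,0,-0.12],[0.11,0,-0.12],[0.11,0,-0.12]],"yaw":[0,0,0,0,0,0,0]}' 0.05
python3 - <<'E'
from h import *
import cv2
pr();np.set_printoptions(precision=3,suppress=True)
im=eyes.read_camera('wrist');cv2.imwrite('pics/w3.png',cv2.cvtColor(im,cv2.COLOR_RGB2BGR))
s,R=st();c=eyes.camera_info('wrist');T=c['hand_eye']
for y in(0,110):
    X=R.T@(RR@(tp(y,-30,100,0)-[0,0,148])+O-s['tcp_pos']);X=np.linalg.inv(T)@[*X,1];u=c['intrinsics']@X[:3];print(u[:2]/u[2])
for f in(-30,-25,-20,-10,0,10,20,30,40,50,60,65):
    a=np.radians(f);d=np.array([-np.cos(a),0,np.sin(a)]);zt=RR.T@R[:,2]
    print(f,go(np.array([0,110,148])+92*d+11*zt))
E
```

```text
time_s: 20.5
tcp_pos: [533.7, -21.2, 214.8]
tool_rot: [0.71, 0.645, 0.193, 0.205]
contact_force: [-0.3, -1.3, 0.5]
width: 0.524
t 20.5 q [-0.32  -0.389  2.235  0.193  0.746 -1.9  ] F [-0.274 -1.27   0.493] w 0.5243101251623483
tcp rack [-142.637  112.268  214.849] tool axes in rack (rows)
 [[-0.002  1.     0.01 ]
 [ 0.841 -0.004  0.541]
 [ 0.541  0.009 -0.841]]
[164.854 187.729]
[273.861 186.929]
-30 [-0.002 -0.008  0.14 ]
-25 [-0.002 -0.008  0.132]
-20 [-0.002 -0.006  0.124]
-10 [-0.002 -0.001  0.109]
0 [-0.002  0.006  0.095]
10 [-0.001  0.016  0.082]
20 [-0.001  0.028  0.071]
30 [-0.001  0.041  0.063]
40 [-0.001  0.056  0.056]
50 [-0.001  0.072  0.053]
60 [-0.001  0.088  0.052]
65 [-0.001  0.096  0.053]
```

View pics/w3.png

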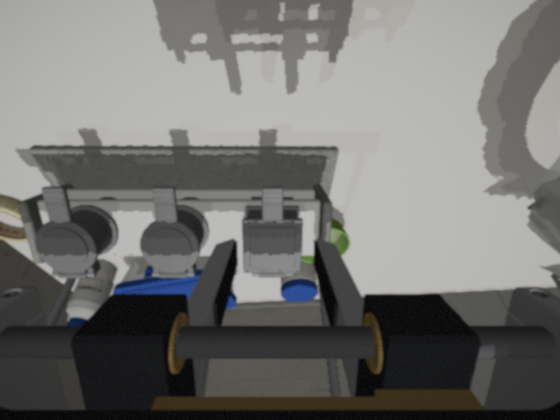

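Both round caps are shut, with tabs level at (55,188) and (165,188). The square tab is at (273,188), centred between the fingers. Now I'll move in and grip it.

```bash
python3 -m inch '{"xyz":[[-0.002,-0.008,0.04],[-0.002,-0.008,0.08],[-0.002,-0.008,0.115],[-0.002,-0.008,0.133],[-0.002,-0.008,0.133]],"yaw":[0,0,0,0,0]}'
python3 -m inch '{"xyz":[[0,0,0],[0,0,0],[0,0,0],[0,0,0],[0,0,0]],"yaw":[0,0,0,0,0]}' 0
```

```text
time_s: 21.05
tcp_pos: [597.8, -31.8, 96.0]
tool_rot: [0.713, 0.643, 0.192, 0.204]
contact_force: [-1.1, 0.4, -0.2]
width: 0.531
time_s: 21.55
tcp_pos: [599.4, -30.1, 101.0]
tool_rot: [0.711, 0.643, 0.194, 0.207]
contact_force: [0.8, 4.3, 2.2]
width: 0.228
```

```bash
python3 -m inch '{"xyz":[[0,0,-0.004],[0,0,-0.008],[0,0.001,-0.012],[0,0.002,-0.016],[0,0.004,-0.023],[0,0.007,-0.031],[0,0.007,-0.031]],"yaw":[0,0,0,0,0,0,0]}'
```

```text
time_s: 22.25
tcp_pos: [587.1, -28.9, 129.5]
tool_rot: [0.711, 0.644, 0.193, 0.205]
contact_force: [-1.1, 5.4, -2.4]
width: 0.228
```

Still gripped, and the force is low, so the catch is passed. Continuing the arc.

```bash
python3 -m inch '{"xyz":[[0,0.003,-0.007],[0,0.007,-0.014],[0,0.012,-0.021],[0,0.017,-0.027],[0,0.023,-0.033],[0,0.029,-0.038],[0,0.036,-0.042],[0,0.042,-0.046],[0,0.05,-0.05],[0,0.057,-0.053],[0,0.065,-0.055],[0,0.073,-0.056],[0,0.081,-0.057],[0,0.089,-0.057],[0,0.089,-0.057]],"yaw":[0,0,0,0,0,0,0,0,0,0,0,0,0,0,0]}'
```

```text
time_s: 23.75
tcp_pos: [632.4, -34.8, 226.5]
tool_rot: [0.711, 0.643, 0.194, 0.207]
contact_force: [-0.5, -5.5, 0.7]
width: 0.136
```

Width fell to about 13 mm, so the grip has changed. I'll look before doing anything else.

```bash
python3 - <<'E'
from h import *
import cv2
pr()
a=cv2.cvtColor(eyes.read_camera('scene'),cv2.COLOR_RGB2BGR)[90:260,270:380]
b=cv2.cvtColor(eyes.read_camera('wrist'),cv2.COLOR_RGB2BGR)[150:360,170:380]
cv2.imwrite('pics/c1.png',np.hstack([cv2.resize(a,(384,593)),cv2.resize(b,(400,593))]))
E
```

```text
t 23.75 q [-0.281 -0.119  1.998  0.167  0.703 -1.848] F [-0.466 -5.535  0.694] w 0.13592080993547537
tcp rack [-43.015 108.096 226.464] tool axes in rack (rows)
 [[ 0.003  1.     0.01 ]
 [ 0.839 -0.008  0.544]
 [ 0.544  0.007 -0.839]]
```

View pics/c1.png

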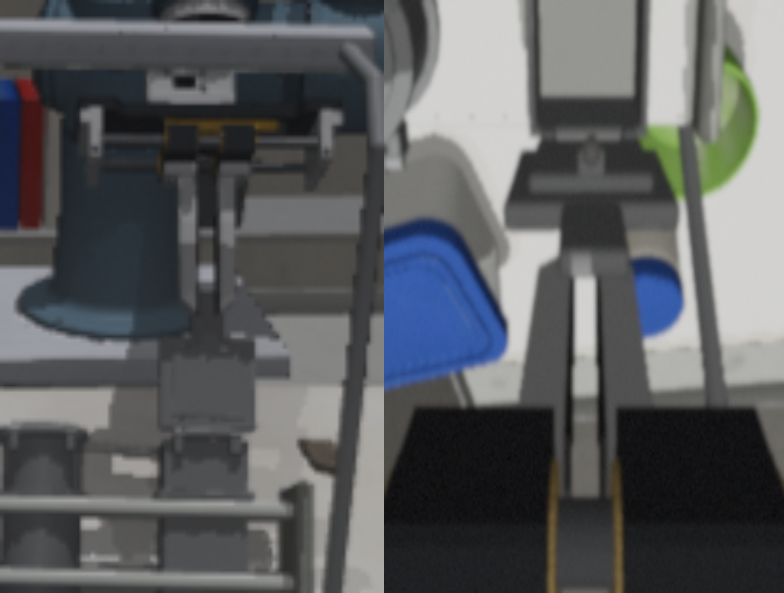

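The cap stands open and the fingers sit at the end of its tab. I'll release, withdraw and check the angle.

```bash
python3 -m inch '{"xyz":[[0,0,0],[0,0,0],[0,0,0],[0,0,0],[0,0,-0.04],[0,0,-0.08],[0,0,-0.12],[0,0,-0.12]],"yaw":[0,0,0,0,0,0,0,0]}' 0.05
python3 - <<'E'
from h import *
import cv2
pr()
a=cv2.cvtColor(eyes.read_camera('scene'),cv2.COLOR_RGB2BGR)[150:270,200:380]
b=cv2.cvtColor(eyes.read_camera('wrist'),cv2.COLOR_RGB2BGR)[60:300,130:430]
cv2.imwrite('pics/c2.png',np.vstack([cv2.resize(a,(450,300)),cv2.resize(b,(375,300)).copy() if 0 else cv2.copyMakeBorder(cv2.resize(b,(375,300)),0,0,0,75,0)]))
s,R=st();c=eyes.camera_info('wrist');T=c['hand_eye']
for f in(40,45,50,55,60,67):
    P=tp(110,f,100,0);X=R.T@(RR@(P-[0,0,148])+O-s['tcp_pos']);X=np.linalg.inv(T)@[*X,1];u=c['intrinsics']@X[:3]
    print(f,'scene',(proj('scene',RR@(P-[0,0,148])+O)-[200,150])*2.5,'wrist',(u[:2]/u[2]-[130,60])*1.25+[0,300])
E
```

```text
time_s: 24.65
tcp_pos: [567.4, -30.1, 333.6]
tool_rot: [0.71, 0.643, 0.196, 0.211]
contact_force: [0.7, -0.2, 0.6]
width: 0.53
t 24.65 q [-0.314 -0.393  2.025  0.154  0.943 -1.839] F [ 0.691 -0.244  0.582] w 0.5304483321719836
tcp rack [-108.213  106.664  333.607] tool axes in rack (rows)
 [[ 0.002  1.     0.007]
 [ 0.834 -0.006  0.551]
 [ 0.551  0.005 -0.834]]
40 scene [320.36   67.869] wrist [185.35  437.782]
45 scene [321.327  63.576] wrist [185.448 449.312]
50 scene [322.325  59.937] wrist [185.531 460.815]
55 scene [323.35   56.992] wrist [185.598 472.114]
60 scene [324.395  54.78 ] wrist [185.647 483.04 ]
67 scene [325.875  52.976] wrist [185.685 497.421]
```

View pics/c2.png

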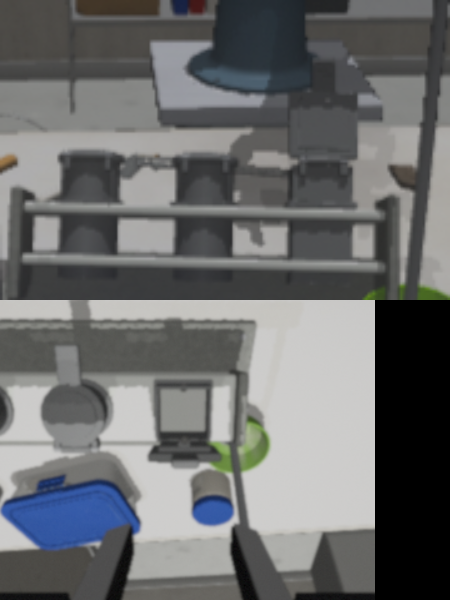

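Wrist tip at row ~467 puts the square cap at about φ=52°, θ≈1.43 rad. A gentle push from the front will bring it nearer the stop for margin.

```bash
python3 - <<'E'
from h import *
np.set_printoptions(precision=3,suppress=True)
print(go(tp(110,52,88,-35)));
for f in(52,60,63):print(go(tp(110,f,88,-12)))
E
```

```text
[ 0.002 -0.049  0.125]
[ 0.002 -0.026  0.123]
[ 0.002 -0.014  0.121]
[ 0.002 -0.009  0.121]
```

```bash
python3 -m inch '{"xyz":[[0.002,-0.035,0],[0.002,-0.05,0.03],[0.002,-0.05,0.07],[0.002,-0.05,0.11],[0.002,-0.05,0.123],[0.002,-0.04,0.122],[0.002,-0.03,0.122],[0.002,-0.022,0.122],[0.002,-0.016,0.122],[0.002,-0.01,0.122],[0.002,-0.01,0.122]],"yaw":[0,0,0,0,0,0,0,0,0,0,0]}' 0
python3 -m inch '{"xyz":[[0,-0.02,0],[0,-0.04,0],[0,-0.04,-0.04],[0,-0.04,-0.08],[0,-0.04,-0.12],[0,-0.04,-0.16],[0,-0.04,-0.16]],"yaw":[0,0,0,0,0,0,0]}'
python3 - <<'E'
from h import *
import cv2
pr()
a=cv2.cvtColor(eyes.read_camera('scene'),cv2.COLOR_RGB2BGR)[150:270,200:380]
b=cv2.cvtColor(eyes.read_camera('wrist'),cv2.COLOR_RGB2BGR)[60:300,130:430]
d=cv2.cvtColor(eyes.read_camera('top'),cv2.COLOR_RGB2BGR)[110:300,160:420]
cv2.imwrite('pics/c3.png',np.hstack([np.vstack([cv2.resize(a,(375,250)),cv2.resize(b,(375,300))]),cv2.resize(d,(400,550))]))
s,R=st();c=eyes.camera_info('wrist');T=c['hand_eye']
for f in(50,55,60,65):
    P=tp(110,f,100,0);X=R.T@(RR@(P-[0,0,148])+O-s['tcp_pos']);X=np.linalg.inv(T)@[*X,1];u=c['intrinsics']@X[:3]
    print(f,'wrist',(u[:2]/u[2]-[130,60])*1.25+[0,250])
E
```

```text
time_s: 25.85
tcp_pos: [625.5, -32.5, 220.2]
tool_rot: [0.711, 0.643, 0.194, 0.207]
contact_force: [-0.0, -0.2, -0.0]
width: 0.005
time_s: 26.55
tcp_pos: [505.3, -22.1, 339.3]
tool_rot: [0.71, 0.642, 0.197, 0.212]
contact_force: [0.2, -0.4, 0.6]
width: 0.002
t 26.55 q [-0.347 -0.587  2.142  0.167  1.022 -1.864] F [ 0.242 -0.376  0.567] w 0.0018975601029329223
tcp rack [-170.784  108.682  339.304] tool axes in rack (rows)
 [[ 0.003  1.     0.007]
 [ 0.833 -0.006  0.553]
 [ 0.553  0.004 -0.833]]
50 wrist [182.573 457.605]
55 wrist [182.648 466.999]
60 wrist [182.714 476.003]
65 wrist [182.77  484.501]
```

View pics/c3.png

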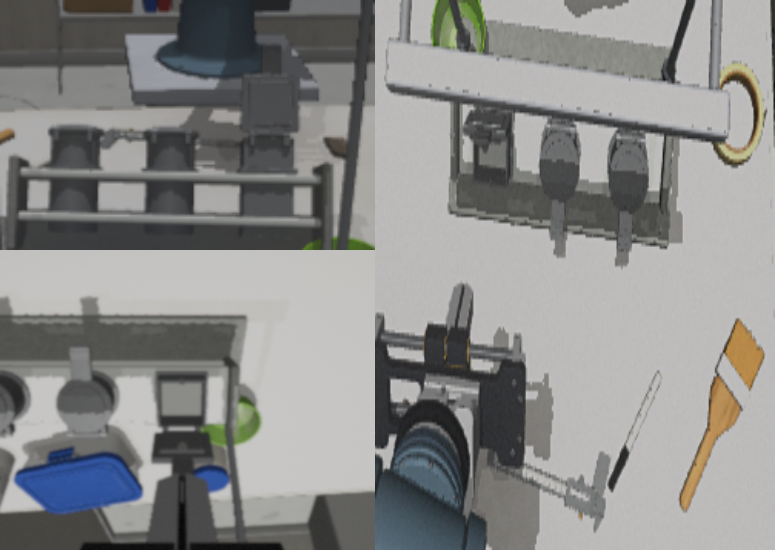

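The square cap stands well back at about φ=60°, both round tabs lie shut, the other objects are where they were, and the hand is clear. Handing in.

```bash
python3 -c "
from bench import job_done
print(job_done())"
```

```text
the job is handed in; nothing more can be done
None
```

I shut both round caps first, then opened the square cap and pushed it well back, and handed the job in at about 26.6 s of the 64 s allowed.

- **Tilting the hand:** The moves only allow a turn about the tool's own axis. I got the 33° tilt by repeatedly commanding poses beyond the arm's reach above and behind the rack.
- **Joint range, possible disagreement:** While tilting, joint 3 sat at about 0.126–0.127 rad. Its limit is given as 0.13, so this looks like rounding, but I could not confirm it.
- **Round caps:** Each was pressed until it stopped moving, at about 34 N for the first and 29 N for the second. The last pictures show both tabs lying at the shut angle.
- **Square cap:** I gripped the tab by its sides and lifted it past the catch. The grip slipped towards the tab's end late in the swing, when the cap stood at about 1.43 rad. I then pushed it back with closed fingers, and I judge it now stands at about 1.55–1.6 rad, though the fingers partly hid its tab in the last picture.
- **Surroundings:** The brush, caliper and marker look unmoved in the last top view. The iron lump was outside that crop, but nothing went near it. The hand was clear of everything, and I noticed no contact with the light bar.

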